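# Push the cylinder body home into the locating angle

## Task

The small, rodless, cube-like cylinder body has to sit home in the dark L-shaped locating angle so that both its sensors see it. Push it along the bench with the fingertips: first flat against the long rail, well short of the short stop, then slide it along the rail until it is also flat against the short stop. Only push it - never lift it or tip it over - leave the other things where they are, and finish with the robot clear.

Things in the scene. Friction and masses are not known exactly. Their poses are not given: they have to be found in the camera images.
- locating_angle: Fixed dark steel L of two bars, 20 mm wide, 25 mm high. Origin: inside corner of the L on the bench; z up; yaw -0.25 to 0.3 rad. Long rail (far bar): inner face is plane x = 0, facing -x (to the robot), from y = 0 to -200 mm. Short stop (left bar): inner face is plane y = 0, facing -y, from x = 0 to -90 mm. Orange sensor flush in each inner face; barrels stick out behind the bars up to 24 mm.
- cylinder_body: Work piece, loose: pale, almost white aluminium block without rod, 60 x 60 mm, 58 mm high, 0.4 to 0.9 kg. Origin: centre of underside; x, y square to its side faces (30 mm away), z up. Starts in front of the long rail, centre 90-130 mm from rail face and 105-160 mm from stop face, up to 0.4 rad from square. Slides with 2 to 7 N. Home: centre 30 mm from both faces.
- piston: Bystander, loose: white disc-shaped piston with a black seal round its rim, 40 mm diameter, 14 mm high, lying flat in front of the free end of the short stop. Origin: centre of its underside, z up. Leave it alone.
- grease_pot: Bystander, loose: white pot with a red screw lid, 69 mm diameter, 54 mm high, standing beyond the open end of the long rail. Origin: centre of its underside, z up. Leave it alone.
- tall_cylinder: Bystander, loose: tall aluminium pneumatic cylinder with a rod on top, 67 x 67 x 169 mm, standing to the robot's right. Origin: centre of its underside, z up. Leave it alone.
- oil_bottle: Bystander, loose: white bottle with a yellow spout, 50 mm diameter, 152 mm high, standing at the far right. Origin: centre of its underside, z up. Leave it alone.
- end_cap: Bystander, loose: square light metal end cap with a central hole, 56 x 56 x 18 mm, lying to the left of the angle. Origin: centre of its underside, z up. Leave it alone.
- tape: Bystander, loose: black roll of tape, 58 mm diameter, 19 mm high, lying at the left. Origin: centre of its underside, z up. Leave it alone.
Things that resemble listed ones, but are neither listed nor needed, are in the scene too. Several things look just like the cylinder_body: the one meant starts farthest to the robot's right.

How it is judged:
On the way:
1. the cylinder body stands flat against the long rail while still at least 20 mm short of the short stop (x of cylinder_body in the frame of locating_angle above -0.033 m and (angle between the x axis of cylinder_body and the x axis of locating_angle, either way round below 0.05 rad or angle between the x axis of cylinder_body and the y axis of locating_angle, either way round below 0.05 rad) and y of cylinder_body in the frame of locating_angle between -0.22 and -0.05 m), for 0.2 s.
At the end, for the whole second after the job is handed in: The cylinder body stands upright and still on the bench in the corner of the locating angle, within 3 mm of both inner faces and square to them within 0.05 rad (x of cylinder_body in the frame of locating_angle between -0.033 and -0.02 m and y of cylinder_body in the frame of locating_angle between -0.033 and -0.02 m and (angle between the x axis of cylinder_body and the x axis of locating_angle, either way round below 0.05 rad or angle between the x axis of cylinder_body and the y axis of locating_angle, either way round below 0.05 rad) and height (world z) of cylinder_body below 0.004 m and angle between cylinder_body's own z axis and vertical below 0.05 rad and linear speed of cylinder_body below 0.01 m/s); the robot touches nothing.
It fails at once if the cylinder body is lifted off the bench (height (world z) of cylinder_body above 0.01 m).
It fails at once if the cylinder body is tipped over (angle between cylinder_body's own z axis and vertical above 0.3 rad).
It fails at once if one of the bystanders is moved by more than 10 mm (distance of any of piston, grease_pot, tall_cylinder, oil_bottle, end_cap, tape from where it was at the start of the episode above 0.01 m).
It also fails if it takes over 48 s, if anything falls off the work surface, if the arm or the gripper's body presses on something with over 40 N, if the wrist force passes 120 N, or if a joint passes its speed limit or range.

## Robot

A 7-joint arm with a two-finger parallel gripper is mounted at the origin on a cart in front of the work surface, level with it; the furniture and walls round the work are solid. World frame = base frame: x ahead of the robot, y to its left, z up, the work surface at z = 0. Lengths are in m, angles in rad, forces in N, time in s.
With the tool pointing down it reaches from about 0.4 to 0.9 m from the base axis. Payload 5.5 kg.
Tool frame: the origin (TCP) lies on the centre line of the jaws, within the pads' length; the fingertips stand 11 mm ahead of it and the grasp point (between the pads) lies 8 mm behind it; z points along the fingers, y is the direction in which the jaws open and shut (so a half turn about z gives the same grasp; the last joint's range is limited). The gripper opens to 92 mm and grips with 3 to 60 N. Pads are 19 mm wide; open, the fingers measure 130 mm over their backs; the gripper's body (75 mm by 190 mm) begins 47 mm behind the grasp point.
Start: joints at [0.263, 0.501, -0.427, 1.55, 0.221, 1.138, -0.21], TCP at [0.65, 0, 0.238] pointing down, gripper open.
Joint ranges: [-2.88, 2.88], [-0.31, 2.03], [-1.54, 1.56], [0.2, 2.42], [-1.41, 4.55], [0.19, 2.02], [-2.57, 2.57]. Speed limits (rad/s): [2.57, 2.57, 3.14, 3.14, 3.14, 3.14, 3.14].

## Interface

Orientations are given as a unit quaternion [w, x, y, z].
In Python, from plant import get_obs, vision, job gives the robot as it stands.
- The arm moves only by the tool drive_tool, never from a script. Its argument "steps" is a list of rows, each a list of 4 numbers: the shift along the tool's x, y, z in cm, then the turn about the tool's z in degrees. A call has exactly 8 rows; each row shifts and turns the pose as measured when the row begins, along the tool's axes as they then stand; what a row does not reach is not made up. A row lasts 1/12 s, in which the tool goes at most 41.7 mm and 7.16 degrees, less where a joint would pass 70% of its speed; a pose out of reach is approached as far as the arm can. A call with a gripper value outside its range is refused whole. "jaw" is the opening, from 0 (shut) to 1 (fully open), set as the call begins (left out, the last holds). The fingers move at their own pace and stop on an object; "force" is the grip in N (left out, the last holds). Time passes only in rows, so rows that do not move let the fingers close, or fill a call up. It gives the time, the measured TCP pose, the force and the opening at its end, in the units of the state.
- get_obs(): the state, without advancing time (a new reading comes with each control period).
- vision.capture(name): name is "scene" or "side" or "wrist"; returns the picture (400x640x3 uint8, red, green, blue); there is no depth.
- vision.calibration(name): a dict with "K" (3x3 intrinsics, pixels), "eye" and "attitude" of the camera in the world; the wrist camera has in their place "tool_from_camera" (4x4, takes a point from camera to tool coordinates, whose origin is the TCP and whose axes are the flange's). Camera axes: x right, y down, z forward; pixel columns grow to the right and rows downward; lengths in m; the calibration is good to about 2 mm. A picture is of the moment at which its call begins: read the wrist's pose just before it. calibration takes no time and is no camera call.
- job.finish_job(): hands the job in, once; it reports no verdict.
The state is a dict: "time_s": time; "q": joint angles; "joint_velocities": joint speeds; "joint_torque": joint torques, N m; "eef_pos": TCP position; "orientation": TCP orientation; "ft_force": force on the tool from outside, world axes, zero at the start; "moment": the same for the moment, N m; "gripper_width": finger opening in m.
Only numpy, scipy, OpenCV 4.12 (cv2) and the standard library are available. Lean on these libraries where they do the work, as an engineer would, in place of code of your own. Each camera call takes 0.05 s, during which the arm holds its last target. There are 200 camera calls.

## Working session

There is one attempt and no reset: what is moved stays moved. The work goes in short steps, Python scripts to look and compute and a tool call to move; the robot and the scene stay as the last step left them, time stands still between calls to the robot, and variables do not carry over. Pictures are saved under pics/ and viewed, about 8 in all and at most 12, crops included, and the job is handed in when it is done.

Besides the shell and the picture viewer there is one more tool, called after "Request:" by a JSON object that holds its "op" and its "data", one argument or row to a line. drive_tool: Moves the arm, as the interface text tells. Its arguments: {"type":"object","properties":{"steps":{"type":"array"},"jaw":{"type":"number"},"force":{"type":"number"}},"required":["steps"]}

```bash
mkdir -p pics; ls
cat > h.py <<'E'
import numpy as np, cv2
from plant import get_obs, vision, job
from scipy.spatial.transform import Rotation as R
def cam(n,o=None):
    c=vision.calibration(n); K=np.array(c["K"])
    if n=="wrist":
        o=o or get_obs(); T=np.eye(4); q=o["orientation"]
        T[:3,:3]=R.from_quat([q[1],q[2],q[3],q[0]]).as_matrix(); T[:3,3]=o["eef_pos"]
        M=T@np.array(c["tool_from_camera"]); return K,M[:3,3],M[:3,:3]
    a=np.array(c["attitude"])
    if a.shape!=(3,3): a=R.from_quat([a[1],a[2],a[3],a[0]]).as_matrix()
    return K,np.array(c["eye"]),a
def ray(C,uv,z):
    K,e,A=C; d=A@np.linalg.inv(K)@np.array([uv[0],uv[1],1.]); return e+d*(z-e[2])/d[2]
def proj(C,p):
    K,e,A=C; v=K@(A.T@(np.array(p)-e)); return v[:2]/v[2]
def snap(n,f):
    o=get_obs(); im=vision.capture(n); cv2.imwrite(f,im[:,:,::-1]); return o,im
E
python3 - <<'E'
from h import *
import pickle
for n in ["scene","side","wrist"]:
    o,im=snap(n,f"pics/{n}0.png")
    print(n,vision.calibration(n))
print(get_obs())
E
```

```text
pics
scene {'K': array([[438.64549034,   0.        , 311.17349653],
       [  0.        , 438.64549034, 204.30828692],
       [  0.        ,   0.        ,   1.        ]]), 'eye': array([-0.27325389,  0.74958198,  0.66648114]), 'attitude': array([ 0.20786735, -0.34903731,  0.78880253, -0.46125339])}
side {'K': array([[369.91882822,   0.        , 312.99799678],
       [  0.        , 369.91882822, 192.98622859],
       [  0.        ,   0.        ,   1.        ]]), 'eye': array([0.59686142, 0.87425914, 0.66352258]), 'attitude': array([-0.01208176,  0.01955522,  0.88588827, -0.46332882])}
wrist {'K': array([[351.23953283,   0.        , 321.85270466],
       [  0.        , 351.23953283, 197.43181506],
       [  0.        ,   0.        ,   1.        ]]), 'tool_from_camera': array([[ 4.85344145e-05, -9.59277949e-01, -2.82463827e-01,
         7.76302471e-02],
       [ 9.99999260e-01,  3.90004976e-04, -1.15267430e-03,
        -1.06991303e-03],
       [ 1.21589734e-03, -2.82463562e-01,  9.59277258e-01,
        -1.47086463e-01],
       [ 0.00000000e+00,  0.00000000e+00,  0.00000000e+00,
         1.00000000e+00]])}
{'time_s': 0.15, 'q': array([ 0.26319374,  0.50164651, -0.42682652,  1.55118225,  0.22077418,
        1.13826414, -0.21029076]), 'joint_velocities': array([ 0.00073343, -0.00326118,  0.00104461, -0.00298465, -0.00034751,
       -0.00047194,  0.00184354]), 'joint_torque': array([-7.47210433e-03, -5.67105460e+01, -5.82536548e+00, -2.79454994e+01,
       -6.86119194e-02,  2.65310478e-02,  1.03786256e-04]), 'eef_pos': array([ 6.49498683e-01, -1.91430730e-05,  2.36919082e-01]), 'orientation': array([-5.47464593e-04,  7.07093450e-01,  7.07119736e-01, -4.83175597e-04]), 'ft_force': array([-0.67211943,  0.39151899, -0.09229863]), 'moment': array([ 0.01844754, -0.04878314,  0.00511185]), 'gripper_width': 0.09184946565936121}
```

View pics/scene0.png

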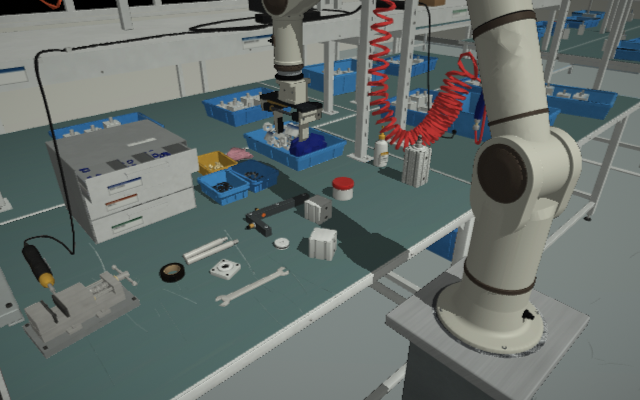

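View pics/wrist0.png

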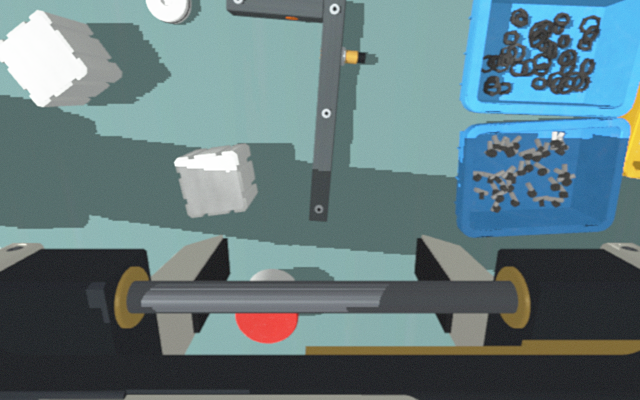

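The wrist view shows two white blocks, at about (213,180) and (50,60); in the scene view they are at (318,208) and (322,243). The block at (213,180) lies lower in the wrist image, so it is farther to the robot's right (−y), and it stands in front of the rail. That fits the description. The rail runs from (318,215) to (333,10). I'll confirm this in an enlarged crop.

Run:
```python
import cv2
im=cv2.imread("pics/wrist0.png")
cv2.imwrite("pics/c1.png",cv2.resize(im[0:230,160:360],None,fx=4,fy=4,interpolation=cv2.INTER_CUBIC)[:, :][:920:1].copy()[320:920] )
cv2.imwrite("pics/c1.png",cv2.resize(im[0:230,150:380],None,fx=2.6,fy=2.6,interpolation=cv2.INTER_CUBIC))
```

```text
(no output)
```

View pics/c1.png

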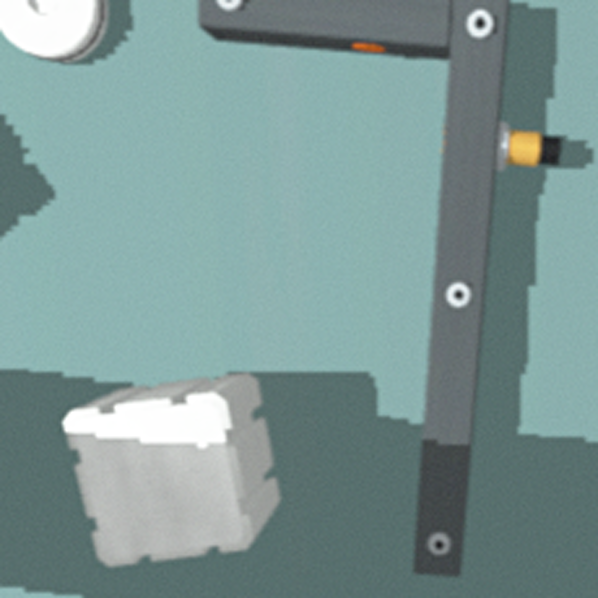

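The crop shows the chosen block in front of the free part of the rail, with top-face corners at crop (65,420), (222,394), (247,550) and (105,565). The rail's inner top edge runs (415,573)–(450,46), and the stop's inner top edge (205,27)–(450,46).

Run:
```python
from h import *
C=cam("wrist")
f=lambda p,z: ray(C,(p[0]/2.6+150,p[1]/2.6),z)
b=np.array([f(p,.058) for p in [(65,420),(222,394),(247,550),(100,566)]])[:,:2]
print(b.round(4),b.mean(0).round(4),[np.linalg.norm(b[i]-b[i-1]).round(4) for i in range(4)])
for i in range(4): d=b[i]-b[i-1]; print(np.degrees(np.arctan2(d[1],d[0])).round(1))
r0,r1,s=[f(p,.025)[:2] for p in [(415,573),(450,46),(205,27)]]
print(r0.round(4),r1.round(4),s.round(4),np.linalg.norm(r1-r0),np.linalg.norm(r1-s))
d=r1-r0; yaw=np.arctan2(-d[0],d[1]); e=r1-s; print("yaw",yaw,np.arctan2(e[1],e[0]))
Rz=np.array([[np.cos(yaw),-np.sin(yaw)],[np.sin(yaw),np.cos(yaw)]])
print("block in angle frame",Rz.T@(b.mean(0)-r1),"blockyaw rel?")
W=cam("wrist")
for n,uv,z in [("piston",(170,5),.014),("pot",(267,320),.054)]: print(n,ray(W,uv,z).round(3))
S=cam("scene")
for n,uv,z in [("pot",(343,183),.054),("tall",(417,147),.13),("piston",(281,242),.014),("lookalike",(323,235),.058),("blk",(318,202),.058)]: print(n,ray(S,uv,z).round(3))
```

```text
[[ 0.5097  0.0167]
 [ 0.5672  0.0262]
 [ 0.5725 -0.0328]
 [ 0.5163 -0.0393]] [ 0.5414 -0.0073] [np.float64(0.0564), np.float64(0.0583), np.float64(0.0592), np.float64(0.0565)]
96.8
9.4
-84.8
-173.4
[ 0.6344 -0.0541] [0.6488 0.1454] [0.5619 0.1516] 0.2000295398401074 0.08707520704177824
yaw -0.07211414666954064 -0.07055488524149615
block in angle frame [-0.09610959 -0.16007898] blockyaw rel?
piston [0.504 0.158 0.014]
pot [ 0.588 -0.159  0.054]
pot [ 0.576 -0.146  0.054]
tall [ 0.491 -0.4    0.13 ]
piston [0.498 0.166 0.014]
lookalike [0.399 0.108 0.058]
blk [ 0.534 -0.     0.058]
```

The sizes check out: block edges measure 56–59 mm and the rail 200 mm. The angle's corner is at (0.649, 0.145) with yaw −0.071, and the block is at (0.541, −0.007), turned about 7°. My plan is to set the fingers about 20 mm apart as a wide flat pusher, square to the rail. Then I'll go behind the block.

Request:
{"op": "drive_tool", "data": {
  "steps": [
    [0,-3,0,0],
    [0,-3,0,0],
    [0,-3,0,0],
    [0,-3,0,0],
    [0,-3,0,0],
    [0,-2.2,0,0],
    [0,0,0,-7],
    [0,0,0,-7]
  ],
  "jaw": 0.2,
  "force": 20
}}

```text
time_s: 0.82
eef_pos: [0.4667, -0.0001, 0.2316]
orientation: [-0.004, 0.614, 0.789, -0.003]
ft_force: [0.4, -0.3, 0.2]
gripper_width: 0.0429
```

Request:
{"op": "drive_tool", "data": {
  "steps": [
    [0,0,0,-7],
    [0,0,0,-7],
    [0,0,0,-7],
    [0,0,0,-7],
    [0,0,0,-7],
    [0,0,0,-7],
    [0,0,0,-7],
    [0,0,0,-7]
  ]
}}

```text
time_s: 1.48
eef_pos: [0.4631, -0.0004, 0.2308]
orientation: [-0.006, 0.16, 0.987, -0.002]
ft_force: [-0.1, 0.5, 0.1]
gripper_width: 0.0183
```

Request:
{"op": "drive_tool", "data": {
  "steps": [
    [0,0,0,-7.1],
    [0,0,0,-7.1],
    [0,0,2.5,0],
    [0,0,2.5,0],
    [0,0,2.5,0],
    [0,0,0,0],
    [0,0,0,0],
    [0,0,0,0]
  ]
}}

```text
time_s: 2.15
eef_pos: [0.4626, -0.0008, 0.1547]
orientation: [-0.005, 0.032, 0.999, -0.001]
ft_force: [-0.5, 0.1, -0.1]
gripper_width: 0.0185
```

```bash
cat >> h.py <<'E'
c0=np.array([.649,.145]); yaw=-.0715
Rz=np.array([[np.cos(yaw),-np.sin(yaw)],[np.sin(yaw),np.cos(yaw)]])
def A(p): return Rz.T@(np.array(p)[:2]-c0)
def st():
    o=get_obs(); q=o["orientation"]; M=R.from_quat([q[1],q[2],q[3],q[0]]).as_matrix()
    print("t",round(o["time_s"],2),"TCP angleframe",A(o["eef_pos"]).round(4),"z",round(o["eef_pos"][2],4),"toolx rel deg",np.degrees(np.arctan2(M[1,0],M[0,0])-yaw).round(1),"tilt",M[:2,2].round(3),"F",Rz.T@o["ft_force"][:2].round(1))
E
python3 - <<'E'
from h import *
st(); snap("wrist","pics/w2.png")
E
```

```text
t 2.15 TCP angleframe [-0.1755 -0.1588] z 0.1547 toolx rel deg 180.5 tilt [-0.01  -0.002] F [-0.50586639  0.06402495]
```

View pics/w2.png

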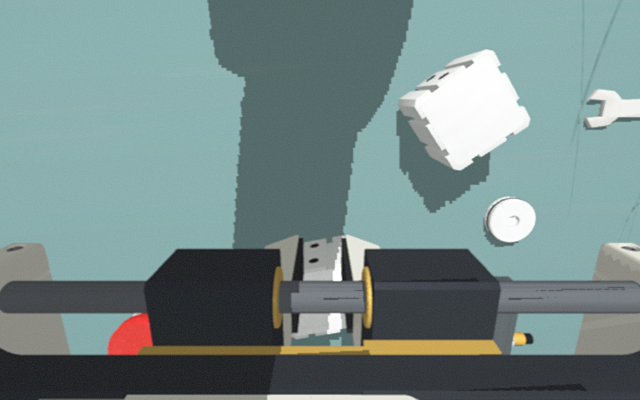

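The block shows between the fingers and the two look-alike objects are clear of the tool. The pusher is square to the rail within 0.5°, so I'll descend.

Request:
{"op": "drive_tool", "data": {
  "steps": [
    [0,0,2.5,0],
    [0,0,2.5,0],
    [0,0,2.5,0],
    [0,0,2.5,0],
    [0,0,2,0],
    [0,0,1,0],
    [0,0,0,0.5],
    [0,0,0,0]
  ]
}}

```text
time_s: 2.87
eef_pos: [0.4767, -0.0025, 0.0327]
orientation: [0.008, 0.038, 0.999, -0.003]
ft_force: [0.0, 0.5, -0.3]
gripper_width: 0.0186
```

```bash
python3 -c "
from h import *
st()"
```

```text
t 2.87 TCP angleframe [-0.1613 -0.1595] z 0.0327 toolx rel deg 179.7 tilt [ 0.016 -0.007] F [-0.03571955  0.49872248]
```

Request:
{"op": "drive_tool", "data": {
  "steps": [
    [-0.8,0,0.6,0],
    [-0.8,0,0.2,0],
    [-0.8,0,0,0],
    [-0.8,0,0,0],
    [-0.8,0,0,0],
    [-0.8,0,0,0],
    [-0.6,0,0,0],
    [0,0,0,0]
  ]
}}

```text
time_s: 3.53
eef_pos: [0.5324, -0.0066, 0.0284]
orientation: [0.004, 0.038, 0.999, -0.004]
ft_force: [-0.9, 1.1, -0.0]
gripper_width: 0.0183
```

```bash
python3 -c "
from h import *
st()"
```

```text
t 3.53 TCP angleframe [-0.1055 -0.1595] z 0.0284 toolx rel deg 179.7 tilt [ 0.009 -0.009] F [-0.97628347  1.03289428]
```

Request:
{"op": "drive_tool", "data": {
  "steps": [
    [-0.7,0,0.1,0],
    [-0.7,0,0.1,0],
    [-0.7,0,0.1,0],
    [-0.5,0,0,0],
    [-0.4,0,0,0],
    [-0.4,0,0,0],
    [-0.3,0,0,0],
    [0,0,0,0]
  ]
}}

```text
time_s: 4.2
eef_pos: [0.5551, -0.0101, 0.0247]
orientation: [-0.013, 0.039, 0.999, -0.008]
ft_force: [-0.6, 0.5, -0.9]
gripper_width: 0.0182
```

```bash
python3 -c "
from h import *
st(); snap('side','pics/s3.png'); im=cv2.imread('pics/s3.png')
C=cam('side');u,v=proj(C,[.6,0,.03]).astype(int);print(u,v)
cv2.imwrite('pics/s3c.png',cv2.resize(im[max(v-80,0):v+80,u-120:u+120],None,fx=3,fy=3,interpolation=cv2.INTER_CUBIC))"
```

```text
t 4.2 TCP angleframe [-0.0826 -0.1615] z 0.0247 toolx rel deg 179.6 tilt [-0.027 -0.015] F [-0.63418653  0.45585903]
297 200
```

View pics/s3c.png

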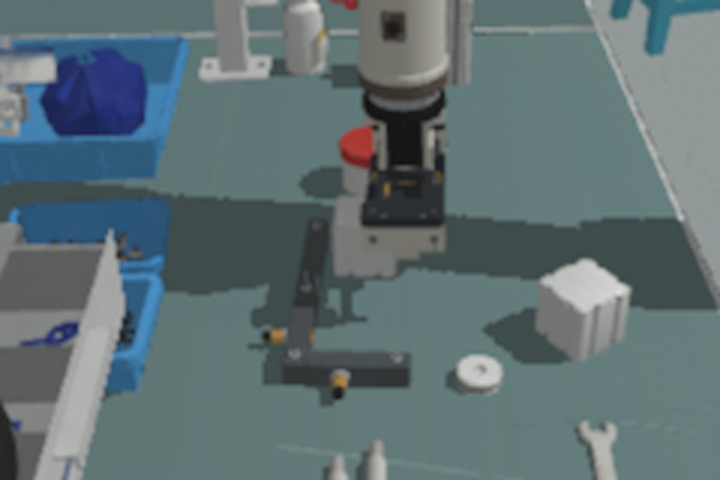

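The side view shows the block, at crop (350,240), pushed towards the rail at (310,260) but not yet touching. I'll push on until the force rises.

Request:
{"op": "drive_tool", "data": {
  "steps": [
    [-0.4,0,0,0],
    [-0.4,0,0,0],
    [-0.4,0,0,0],
    [-0.4,0,0,0],
    [-0.4,0,0,0],
    [-0.4,0,0,0],
    [-0.4,0,0,0],
    [-0.4,0,0,0]
  ]
}}

```text
time_s: 4.92
eef_pos: [0.5644, -0.0119, 0.024]
orientation: [-0.037, 0.039, 0.998, -0.013]
ft_force: [-15.2, 1.6, 15.0]
gripper_width: 0.0183
```

```bash
python3 -c "
from h import *
st()"
```

```text
t 4.92 TCP angleframe [-0.0732 -0.1626] z 0.024 toolx rel deg 179.6 tilt [-0.075 -0.022] F [-15.275466    0.5100377]
```

Firm contact: 15 N against the rail, with the block face at about −0.061. I'll hold briefly, back off and look.

Request:
{"op": "drive_tool", "data": {
  "steps": [
    [-0.1,0,0,0],
    [-0.1,0,0,0],
    [-0.1,0,0,0],
    [0.5,0,0,0],
    [1,0,0,0],
    [1,0,0,0],
    [1,0,0,0],
    [1,0,0,0]
  ]
}}

```text
time_s: 5.58
eef_pos: [0.5239, -0.0096, 0.0291]
orientation: [-0.035, 0.04, 0.999, -0.013]
ft_force: [-0.7, -0.4, 0.1]
gripper_width: 0.0186
```

Request:
{"op": "drive_tool", "data": {
  "steps": [
    [0,0,-2,0],
    [0,0,-2.5,0],
    [0,0,-2.5,0],
    [0,0,-2.5,0],
    [0,0,-2.5,0],
    [0,0,-2,0],
    [0,0,0,0],
    [0,0,0,0]
  ]
}}

```text
time_s: 6.25
eef_pos: [0.5293, -0.0086, 0.1756]
orientation: [-0.032, 0.04, 0.999, -0.015]
ft_force: [-0.8, 0.3, -0.9]
gripper_width: 0.018
```

```bash
python3 -c "
from h import *
st(); snap('side','pics/s4.png'); im=cv2.imread('pics/s4.png')
cv2.imwrite('pics/s4c.png',cv2.resize(im[160:270,240:360],None,fx=5,fy=5,interpolation=cv2.INTER_CUBIC))"
```

```text
t 6.25 TCP angleframe [-0.1084 -0.1617] z 0.1756 toolx rel deg 179.4 tilt [-0.065 -0.027] F [-0.8193877   0.24208221]
```

View pics/s4c.png

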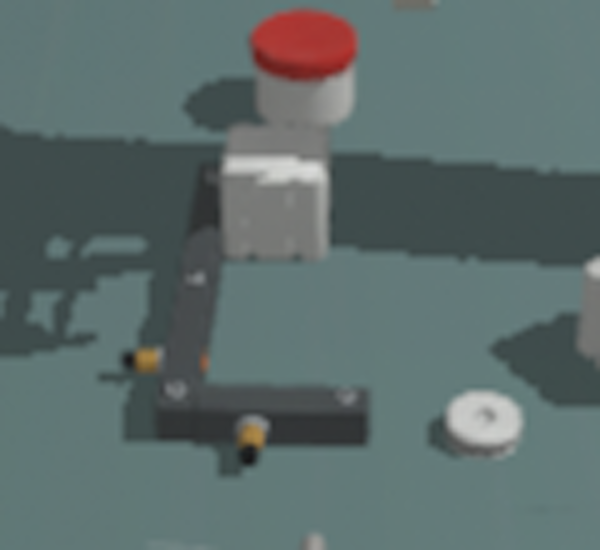

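The block sits beside the rail: its near face spans crop (222–327, 175–256), the rail's inner top edge runs from about (207,388) to (222,240), and the pot is untouched. I'll check with numbers.

```bash
python3 -c "
from h import *
C=cam('side')
for n,p,z in [('botL',(222,257),0),('botR',(326,258),0),('topL',(222,177),.058),('topR',(328,180),.058),('backL',(230,126),.058),('backR',(329,124),.058),('corner',(206,388),.025),('stopend',(368,390),.025),('railmid',(220,245),.025)]:
  w=ray(C,(p[0]/5+240,p[1]/5+160),z); print(n,w.round(4),A(w).round(4))
for p in [(-.06,-.13,.058),(0,-.13,.058),(0,-.19,.058),(-.06,-.19,.058),(0,-.13,.025),(0,0,.025)]:
  w=np.r_[Rz@np.array(p[:2])+c0,p[2]]; print(p,((proj(C,w)-[240,160])*5).round(0))
"
```

```text
botL [0.639 0.011 0.   ] [-0.0004 -0.1344]
botR [0.5781 0.0145 0.    ] [-0.0614 -0.1353]
topL [0.6367 0.0119 0.058 ] [-0.0028 -0.1336]
topR [0.5766 0.0173 0.058 ] [-0.0631 -0.1325]
backL [ 0.6329 -0.0404  0.058 ] [-0.0029 -0.1861]
backR [ 0.5743 -0.0401  0.058 ] [-0.0613 -0.19  ]
corner [0.6437 0.1538 0.025 ] [-0.0059  0.0084]
stopend [0.5604 0.1588 0.025 ] [-0.0894  0.0075]
railmid [0.6388 0.0322 0.025 ] [-0.0021 -0.1132]
(-0.06, -0.13, 0.058) [322. 182.]
(0, -0.13, 0.058) [216. 181.]
(0, -0.19, 0.058) [226. 122.]
(-0.06, -0.19, 0.058) [327. 124.]
(0, -0.13, 0.025) [219. 227.]
(0, 0, 0.025) [196. 377.]
```

The block is flat on the rail within measurement (about 2 mm, square). Next I'll go round to its right side, turn back by 90° and narrow the fingers.

Request:
{"op": "drive_tool", "data": {
  "steps": [
    [-2,-1.6,0,7],
    [-2,-1.6,0,0],
    [-2,-1.6,0,0],
    [-1.6,-1.5,0,0],
    [0,0,0,7],
    [0,0,0,7],
    [0,0,0,7],
    [0,0,0,7]
  ],
  "jaw": 0.1
}}

```text
time_s: 6.97
eef_pos: [0.5891, -0.0886, 0.1615]
orientation: [-0.031, 0.344, 0.938, -0.026]
ft_force: [-0.4, -0.1, -0.3]
gripper_width: 0.0094
```

Request:
{"op": "drive_tool", "data": {
  "steps": [
    [0,0,0,7],
    [0,0,0,7],
    [0,0,0,7],
    [0,0,0,7],
    [0,0,0,7],
    [0,0,0,7],
    [0,0,0,7],
    [0,0,0,5]
  ]
}}

```text
time_s: 7.63
eef_pos: [0.5796, -0.0905, 0.1466]
orientation: [-0.022, 0.741, 0.67, -0.045]
ft_force: [0.4, 0.0, -1.1]
gripper_width: 0.009
```

```bash
python3 -c "
from h import *
st()"
```

```text
t 7.63 TCP angleframe [-0.0524 -0.2398] z 0.1466 toolx rel deg 88.4 tilt [-0.096 -0.028] F [0.39897799 0.02857564]
```

Request:
{"op": "drive_tool", "data": {
  "steps": [
    [0.6,1.3,0,0],
    [0.6,1.3,0,0],
    [0,0,3.5,0],
    [0,0,3.5,0],
    [0,0,1.5,0],
    [0,0,0,0],
    [0,0,0,0],
    [0,0,0,0]
  ]
}}

```text
time_s: 8.3
eef_pos: [0.5919, -0.0842, 0.046]
orientation: [-0.024, 0.743, 0.667, -0.051]
ft_force: [-0.3, 0.2, -0.2]
gripper_width: 0.009
```

```bash
python3 -c "
from h import *
st(); snap('side','pics/s5.png'); im=cv2.imread('pics/s5.png')
cv2.imwrite('pics/s5c.png',cv2.resize(im[140:270,240:360],None,fx=4.5,fy=4.5,interpolation=cv2.INTER_CUBIC))"
```

```text
t 8.3 TCP angleframe [-0.0406 -0.2327] z 0.046 toolx rel deg 88.1 tilt [-0.108 -0.031] F [-0.31352131  0.17805726]
```

View pics/s5c.png

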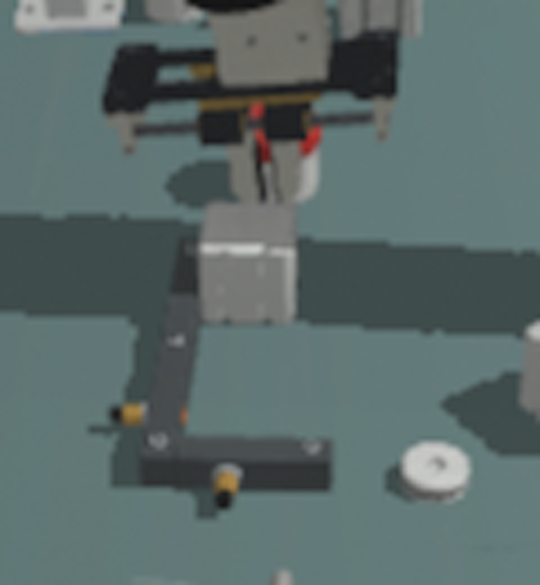

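The fingers, at crop (262,175), stand between the block's right face and the pot, and nothing is touched. I'll go down, correct the yaw and start pushing along the rail.

Request:
{"op": "drive_tool", "data": {
  "steps": [
    [0,0.8,1,-1.9],
    [0,0,1.2,0],
    [1,0,0,0],
    [1,0,0,0],
    [0.8,0,0,0],
    [0.8,0,0,0],
    [0.8,0,0,0],
    [0.8,0,0,0]
  ]
}}

```text
time_s: 9.02
eef_pos: [0.6043, -0.0438, 0.0293]
orientation: [-0.016, 0.735, 0.676, -0.053]
ft_force: [-2.8, -9.9, 6.0]
gripper_width: 0.0094
```

```bash
python3 -c "
from h import *
st()"
```

```text
t 9.02 TCP angleframe [-0.0311 -0.1916] z 0.0293 toolx rel deg 89.4 tilt [-0.1   -0.048] F [ -2.08559886 -10.07473461]
```

Request:
{"op": "drive_tool", "data": {
  "steps": [
    [1,0.05,0,0],
    [1,0.05,0,0],
    [1,0.05,0.1,0],
    [1,0.05,0.1,0],
    [1,0.05,0.1,0],
    [1,0.05,0,0],
    [1,0.05,0,0],
    [1,0.05,0,0]
  ]
}}

```text
time_s: 9.68
eef_pos: [0.6052, -0.0099, 0.0328]
orientation: [0.0, 0.743, 0.664, -0.083]
ft_force: [-6.7, -15.9, 12.6]
gripper_width: 0.0092
```

```bash
python3 -c "
from h import *
st()"
```

```text
t 9.68 TCP angleframe [-0.0326 -0.1577] z 0.0328 toolx rel deg 88.1 tilt [-0.123 -0.11 ] F [ -5.54699965 -16.33801686]
```

Tilt is building up under load (0.11 in the push direction), so contact is now at the block's top edge. I'll back off and lift before continuing.

Request:
{"op": "drive_tool", "data": {
  "steps": [
    [-1,0,0,0],
    [-1.5,0,0,0],
    [-1.5,0,0,0],
    [0,0,-3,0],
    [0,0,-3.5,0],
    [0,0,-3.5,0],
    [0,0,-3.5,0],
    [0,0,0,0]
  ]
}}

```text
time_s: 10.35
eef_pos: [0.6155, -0.0385, 0.1776]
orientation: [-0.001, 0.743, 0.664, -0.083]
ft_force: [1.2, -0.9, 0.7]
gripper_width: 0.0098
```

```bash
python3 -c "
from h import *
st(); o,im=snap('side','pics/s6.png'); print(get_obs()['q'].round(3))
cv2.imwrite('pics/s6c.png',cv2.resize(cv2.imread('pics/s6.png')[160:270,240:360],None,fx=5,fy=5,interpolation=cv2.INTER_CUBIC))"
```

```text
t 10.35 TCP angleframe [-0.0203 -0.1854] z 0.1776 toolx rel deg 88.0 tilt [-0.125 -0.109] F [ 1.26122914 -0.81197355]
[ 0.065  0.553 -0.148  1.593  0.196  1.145 -0.274]
```

View pics/s6c.png

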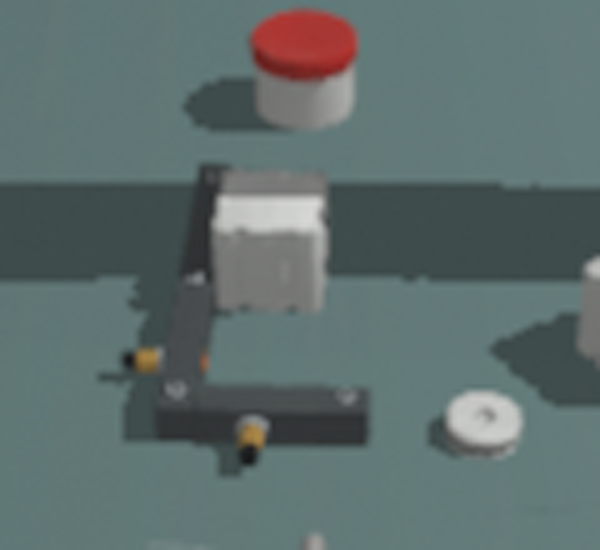

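The block is still upright, square and on the rail, about halfway to the stop, and the other things haven't moved. Because of the tool tilt my pushes also drove downward, so I'll compensate with tool z and use fewer, longer rows.

Request:
{"op": "drive_tool", "data": {
  "steps": [
    [0,0.6,3.5,-2],
    [0,0,3.5,0],
    [0,0,3.5,0],
    [0,0,3,0],
    [0,0,1,0],
    [0,0,0,0],
    [0,0,0,0],
    [0,0,0,0]
  ]
}}

```text
time_s: 11.07
eef_pos: [0.6018, -0.0584, 0.0274]
orientation: [-0.003, 0.732, 0.676, -0.081]
ft_force: [0.6, -0.5, 0.2]
gripper_width: 0.0093
```

```bash
python3 -c "
from h import *
st()"
```

```text
t 11.07 TCP angleframe [-0.0326 -0.2062] z 0.0274 toolx rel deg 89.9 tilt [-0.122 -0.105] F [ 0.63418653 -0.45585903]
```

Request:
{"op": "drive_tool", "data": {
  "steps": [
    [2,0,-0.2,0],
    [1.8,0,-0.2,0],
    [1.8,0,-0.2,0],
    [1.8,0,-0.2,0],
    [1.8,0,-0.2,0],
    [1.8,0,-0.2,0],
    [0,0,0,0],
    [0,0,0,0]
  ]
}}

```text
time_s: 11.73
eef_pos: [0.615, 0.0242, 0.0443]
orientation: [0.011, 0.738, 0.668, -0.093]
ft_force: [-1.5, -4.1, -1.1]
gripper_width: 0.009
```

```bash
python3 -c "
from h import *
st()"
```

```text
t 11.73 TCP angleframe [-0.0252 -0.1229] z 0.0443 toolx rel deg 88.9 tilt [-0.122 -0.14 ] F [-1.20326716 -4.19668299]
```

Request:
{"op": "drive_tool", "data": {
  "steps": [
    [-0.8,0,0,-1],
    [0,-0.9,0,0],
    [0,0,1.3,0],
    [1.5,0,-0.1,0],
    [1.8,0,-0.15,0],
    [1.8,0,-0.15,0],
    [1,0,-0.1,0],
    [0,0,0,0]
  ]
}}

```text
time_s: 12.4
eef_pos: [0.6109, 0.0553, 0.0363]
orientation: [0.021, 0.738, 0.667, -0.1]
ft_force: [0.2, 0.4, 0.1]
gripper_width: 0.0093
```

```bash
python3 -c "
from h import *
st()"
```

```text
t 12.4 TCP angleframe [-0.0315 -0.0922] z 0.0363 toolx rel deg 88.9 tilt [-0.12  -0.164] F [0.17091335 0.4132658 ]
```

Zero force here, since the block coasted slightly ahead. About 2 cm is left; I'll push gently and watch the force.

Request:
{"op": "drive_tool", "data": {
  "steps": [
    [0.8,0,0,-1],
    [0.8,0,-0.05,0],
    [0.8,0,-0.05,0],
    [0.6,0,-0.05,0],
    [0.5,0,-0.05,0],
    [0.5,0,0,0],
    [0,0,0,0],
    [0,0,0,0]
  ]
}}

```text
time_s: 13.07
eef_pos: [0.6117, 0.0604, 0.036]
orientation: [0.032, 0.737, 0.664, -0.12]
ft_force: [0.0, -0.1, 0.3]
gripper_width: 0.0093
```

```bash
python3 -c "
from h import *
st()"
```

```text
t 13.07 TCP angleframe [-0.0311 -0.087 ] z 0.036 toolx rel deg 88.8 tilt [-0.135 -0.208] F [ 0.00714391 -0.0997445 ]
```

Request:
{"op": "drive_tool", "data": {
  "steps": [
    [1.3,0,-0.25,-1],
    [1.3,0,-0.25,0],
    [1.3,0,-0.25,0],
    [0,0,0,0],
    [0,0,0,0],
    [0,0,0,0],
    [0,0,0,0],
    [0,0,0,0]
  ]
}}

```text
time_s: 13.73
eef_pos: [0.6116, 0.0695, 0.035]
orientation: [0.041, 0.734, 0.663, -0.141]
ft_force: [-0.3, -5.7, 3.2]
gripper_width: 0.009
```

```bash
python3 -c "
from h import *
st()"
```

```text
t 13.73 TCP angleframe [-0.0319 -0.078 ] z 0.035 toolx rel deg 89.3 tilt [-0.153 -0.247] F [ 0.10796935 -5.70686802]
```

Request:
{"op": "drive_tool", "data": {
  "steps": [
    [1.2,0,-0.25,0],
    [1,0,-0.25,0],
    [1,0,-0.25,0],
    [0,0,0,0],
    [0,0,0,0],
    [0,0,0,0],
    [0,0,0,0],
    [0,0,0,0]
  ]
}}

```text
time_s: 14.4
eef_pos: [0.6104, 0.0683, 0.0363]
orientation: [0.052, 0.736, 0.655, -0.163]
ft_force: [-1.0, -4.8, 1.4]
gripper_width: 0.0095
```

```bash
python3 -c "
from h import *
st()"
```

```text
t 14.4 TCP angleframe [-0.033  -0.0793] z 0.0363 toolx rel deg 88.8 tilt [-0.173 -0.29 ] F [-0.65453731 -4.85917492]
```

The TCP has stalled, so the block is probably at the stop. I'll back off, lift and look.

Request:
{"op": "drive_tool", "data": {
  "steps": [
    [-1.5,0,0,0],
    [-2,0,0,0],
    [-2.5,0,0,0],
    [-2,0,-2,0],
    [-1,0,-3,0],
    [-1,0,-3,0],
    [-1,0,-3,0],
    [-1,0,-3,0]
  ]
}}

```text
time_s: 15.07
eef_pos: [0.6171, -0.011, 0.2049]
orientation: [0.044, 0.734, 0.657, -0.165]
ft_force: [0.3, 1.3, -0.1]
gripper_width: 0.0092
```

```bash
python3 -c "
from h import *
st(); o,im=snap('side','pics/s7.png'); snap('wrist','pics/w7.png')
a=cv2.resize(cv2.imread('pics/s7.png')[170:270,250:350],None,fx=6,fy=6,interpolation=cv2.INTER_CUBIC)
cv2.imwrite('pics/s7c.png',a)"
```

```text
t 15.07 TCP angleframe [-0.0207 -0.1579] z 0.2049 toolx rel deg 89.2 tilt [-0.185 -0.282] F [0.20636267 1.31811018]
```

View pics/s7c.png

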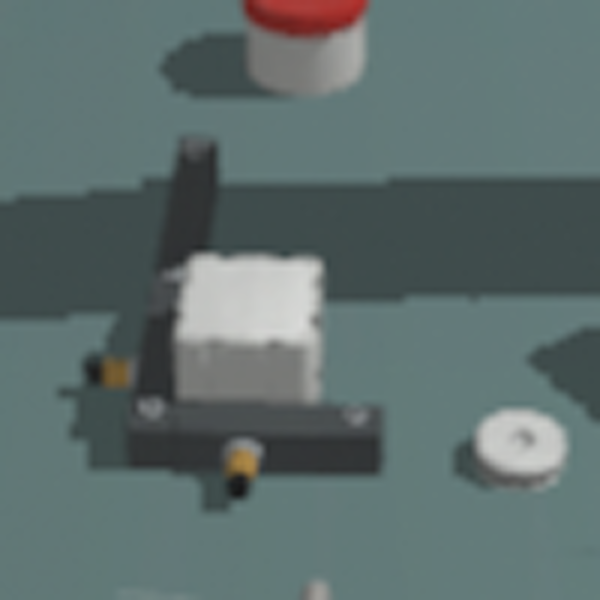

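The side view shows the block in the corner: its top corners are at crop (175,340), (308,345), (322,260) and (190,257), and the stop's inner top edge is near (318–382, 405). I'll measure the gaps using this view and the wrist picture.

```bash
python3 -c "
from h import *
C=cam('side')
f=lambda p,z:(A(ray(C,(p[0]/6+250,p[1]/6+170),z))*1000).round(1)
for n,p,z in [('fl',(175,341),.058),('fr',(308,346),.058),('br',(323,260),.058),('bl',(190,257),.058),('stop inner r',(380,407),.025),('stop inner m',(330,405),.025),('stop outer l',(130,430),.025),('stop outer r',(382,437),.025),('rail end in',(216,143),.025),('rail inner mid',(210,245),.025),('rail outer end',(181,140),.025)]: print(n,f(p,z))
import cv2
o=get_obs();W=cam('wrist',o)
print(proj(W,np.r_[Rz@np.array([-.03,-.03])+c0,.058]).round())
for p in [(0,0,.025),(0,-.2,.025),(-.09,0,.025),(-.06,-.06,.058),(0,-.06,.058),(-.06,0,.058)]: print(p,proj(W,np.r_[Rz@np.array(p[:2])+c0,p[2]]).round())
im=cv2.imread('pics/w7.png'); cv2.imwrite('pics/w7c.png',cv2.resize(im[0:230,200:460],None,fx=2.6,fy=2.6,interpolation=cv2.INTER_CUBIC))
"
```

```text
fl [-1.9  4.8]
fr [-58.2   6.4]
br [-61.8 -52.6]
bl [ -2.7 -53. ]
stop inner r [-88.7   6.9]
stop inner m [-67.2   6.2]
stop outer l [16.9 24.5]
stop outer r [-90.   25.7]
rail end in [  -1.4 -188.7]
rail inner mid [  -5.7 -104.7]
rail outer end [  16.5 -190.8]
[324. -55.]
(0, 0, 0.025) [ 374. -115.]
(0, -0.2, 0.025) [370. 162.]
(-0.09, 0, 0.025) [ 241. -100.]
(-0.06, -0.06, 0.058) [283.   2.]
(0, -0.06, 0.058) [372.  -3.]
(-0.06, 0, 0.058) [ 271. -114.]
```

View pics/w7c.png

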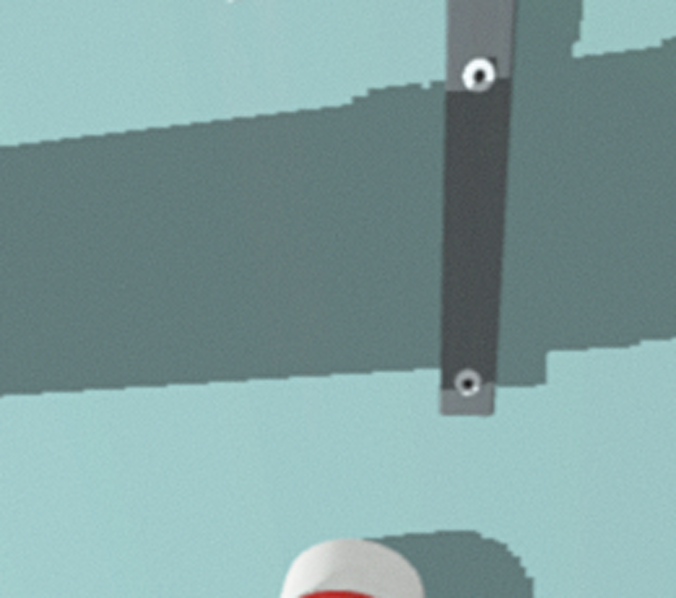

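From the side view the gaps are 0–2 mm, but its pixels are coarse (about 2.7 mm each). The wrist crop shows only the rail end, at (467,400), and the untouched pot. I'll bring the wrist camera over the corner, well above it, for a finer check.

Request:
{"op": "drive_tool", "data": {
  "steps": [
    [2.5,0,-0.9,0],
    [2.5,0,-0.9,0],
    [2.5,0,-0.9,0],
    [2.5,0,-0.9,0],
    [2.5,0,-0.9,0],
    [2.5,0,-0.9,0],
    [0,0,0,0],
    [0,0,0,0]
  ]
}}

```text
time_s: 15.83
eef_pos: [0.6457, 0.1432, 0.2207]
orientation: [0.047, 0.739, 0.653, -0.156]
ft_force: [0.1, -1.4, -0.0]
gripper_width: 0.0092
```

```bash
python3 -c "
from h import *
st(); o,im=snap('wrist','pics/w8.png')
W=cam('wrist',o)
c=proj(W,np.r_[Rz@np.array([-.03,-.03])+c0,.04]).astype(int); print(c)
x0=max(c[0]-75,0); y0=max(c[1]-75,0); print('off',x0,y0)
cv2.imwrite('pics/w8c.png',cv2.resize(cv2.imread('pics/w8.png')[y0:y0+150,x0:x0+170],None,fx=4,fy=4,interpolation=cv2.INTER_CUBIC))"
```

```text
t 15.83 TCP angleframe [-0.0031 -0.002 ] z 0.2207 toolx rel deg 88.2 tilt [-0.168 -0.274] F [ 0.19975923 -1.38927904]
[323 151]
off 248 76
```

View pics/w8c.png

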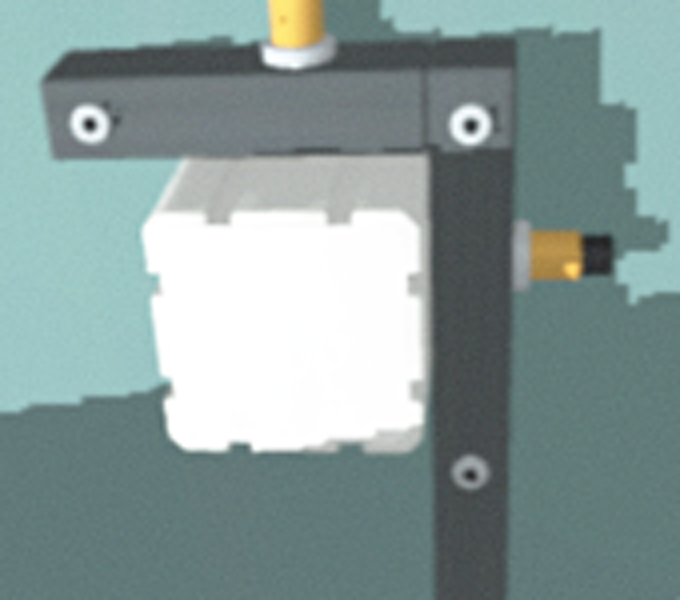

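The crop shows the block in the corner. Its top-face edges are: top y≈212, bottom y≈450, right (418,230)–(424,440) and left (143,230)–(165,440). The rail's inner edge runs (430,155)–(436,595) and the stop's (55,158)–(428,150).

```bash
python3 -c "
from h import *
W=cam('wrist')
g=lambda p,z:ray(W,(p[0]/4+248,p[1]/4+76),z)[:2]
r0,r1=g((436,595),.025),g((430,155),.025); s0,s1=g((55,158),.025),g((428,150),.025)
d=r1-r0; yr=np.arctan2(-d[0],d[1]); e=s1-s0; ys=np.arctan2(e[1],e[0]); print('yaw rail,stop',yr,ys,'corner',s1,'stop len',np.linalg.norm(e))
R2=np.array([[np.cos(yr),-np.sin(yr)],[np.sin(yr),np.cos(yr)]])
B=lambda p,z:((R2.T@(g(p,z)-np.array([r1[0],s1[1]])))*1000).round(1)
for n,p,z in [('right up',(418,230),.058),('right lo',(424,440),.058),('left up',(143,230),.058),('left lo',(167,440),.058),('top l',(170,212),.058),('top r',(405,209),.058),('bot l',(190,451),.058),('bot r',(415,451),.058),('visible base at stop: l',(188,155),.025),('r',(428,150),.025)]: print(n,B(p,z))
"
```

```text
yaw rail,stop -0.07703265090880757 -0.07138860007582269 corner [0.64850157 0.14724734] stop len 0.08896411857699575
right up [-0.7 -5.7]
right lo [ -0.2 -57.8]
left up [-60.6  -5.2]
left lo [-61.6 -58.9]
top l [-54.1  -1.1]
top r [-3.3 -0.9]
bot l [-56.3 -61.9]
bot r [ -2.3 -60.9]
visible base at stop: l [-56.7  -0.3]
r [-0.3 -0. ]
```

Block centre is about 31 mm from both faces and square within about 0.02 rad. That is inside the tolerance, and the robot is clear at 0.22 m height. I'm handing in.

```bash
python3 -c "
from h import *
st(); print(job.finish_job())"
```

```text
t 15.88 TCP angleframe [-0.0036 -0.0011] z 0.2206 toolx rel deg 88.3 tilt [-0.168 -0.273] F [-0.08572691  1.19693396]
the job is handed in; nothing more can be done
None
```

I pushed the rightmost block flat against the long rail, about 130 mm short of the stop. I then went round it and slid it along the rail into the corner. The job was handed in at 15.9 s; no verdict is reported.

- **Final position:** the last wrist-camera check puts the block's centre about 31 mm from both faces, so the gaps are about 1 mm or less. It is square within about 0.02 rad. The coarser side view agreed to 1–2 mm.
- **Robot and other things:** the tool was 0.22 m above the bench, with only about 1 N of sensor noise. I did not measure the other things' positions at the end. The piston and grease pot showed no visible shift in the pictures. The others I did not check closely, and the tool never went near them.
- **First stage:** the block stood flat on the rail with about 2 mm measurement uncertainty, under a firm 15 N push.
- **What went less well:** the tool tilted by up to 0.34 rad as pushing errors built up. I had to back off once mid-slide and make longer, height-compensated pushes. The block stayed upright in every picture.

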